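Feed the red-capped bottle down the packing chute, cap first

TASK

Take the sample bottle with the red cap and lay it in the wide upper mouth of the sloping feed chute with its cap pointing downhill, then let go so that it slides by itself under the yellow gate bar and comes to rest cap first against the green stop at the bottom. Leave the bottle with the blue cap where it lies.

Things in the scene. Friction and masses are not known exactly. Their poses are not given: they have to be found in the camera images.
- red_mid (a point): White sample bottle with red cap, lying loose on its side, rigid, about 90 g; the point is the centre of its square body, 18 mm above the bench. Body 70 mm long, 36 mm wide and high; then a 10 mm cone shoulder and a red round cap, diameter 26, length 22 mm. x points along the bottle to the cap (base 35 mm behind the point, cap's end 67 mm ahead); z is up at the start.
- blue_mid (a point): The same point and axes of the other white sample bottle: same shape and size, but with a blue cap. A bystander.
- chute_mouth (a point): Point on the white floor of the fixed chute, mid-way across its wide mouth: the bottle's body goes here. x points downhill along the floor (27 degrees below level), y level across, z square out of the floor. Floor starts at x -75 mm; blue walls 28 mm high, 140 mm apart to x 10, narrowing to 46 mm apart at x 130. Slick (friction 0.15): a bottle let go slides off unaided; the funnel straightens it.
- chute_stop (a point): Point on the chute's floor at the foot of the green end stop (38 mm high), on the centre line, 285 mm downhill of chute_mouth; same axes. The lane before it is 48 mm wide. A yellow gate bar crosses the lane from x -155 to -125 mm, 56 mm clear above the floor, its top at 62 mm. The bottle comes to rest between gate and stop, cap against the stop's face at x 0.
Mind the look-alikes: they are no part of the job. Leave any black or brown look-alike of the part that bears red_mid alone.

How it is judged:
On the way:
1. the red-capped bottle, still in the fingers, is down in the chute's mouth with its cap pointing downhill (x of red_mid in the frame of chute_mouth between -0.07 and 0.07 m and y of red_mid in the frame of chute_mouth between -0.05 and 0.05 m and z of red_mid in the frame of chute_mouth between 0.005 and 0.055 m and x of chute_stop in the frame of red_mid above 0.1 m and contact force between the fingers and red above 0.3 N).
At the end, for the whole second after the job is handed in: The red-capped bottle lies at rest in the lane between gate bar and stop, cap downhill and against the stop: the body's centre 45 to 100 mm before the stop's face (67 mm when the cap touches), within 20 mm of the centre line and 40 mm of the floor, its axis within 15 degrees of the lane's (x of red_mid in the frame of chute_stop between -0.1 and -0.045 m and y of red_mid in the frame of chute_stop between -0.02 and 0.02 m and z of red_mid in the frame of chute_stop between 0 and 0.04 m and x of chute_stop in the frame of red_mid above 0.03 m and angle between the x axis of red_mid and the x axis of chute_stop, either way round below 0.26 rad and linear speed of red below 0.03 m/s).
It fails at once if the fingers hold or push the bottle once its middle is under or past the gate bar (it has to slide there by itself) (x of red_mid in the frame of chute_mouth between 0.14 and 0.32 m and y of red_mid in the frame of chute_mouth between -0.06 and 0.06 m and z of red_mid in the frame of chute_mouth between 0 and 0.055 m and contact force between the fingers and red above 0.3 N).
It fails at once if the blue-capped bottle is moved by more than 30 mm (distance of blue_mid from where it was at the start of the episode above 0.03 m).
It also fails if it takes over 35 s, if anything falls off the work surface, if the arm or the gripper's body presses on something with over 40 N, if the wrist force passes 120 N, or if a joint passes its speed limit or range.

ROBOT

A 6-joint arm with a two-finger parallel gripper is mounted at the origin on the work surface. World frame = base frame: x ahead of the robot, y to its left, z up, the work surface at z = 0. Lengths are in m, angles in rad, forces in N, time in s.
With the tool pointing down it reaches from about 0.35 to 0.975 m from the base axis. Payload 4.9 kg.
Tool frame: the origin (TCP) lies at the very end of the fingers, on their centre line; the grasp point (between the pads) lies 19 mm behind it (ctrl.pinch_z is the distance from the TCP to the grasp point, in m); z points along the fingers, y is the direction in which the jaws open and shut (so a half turn about z gives the same grasp; the last joint's range is limited). The gripper opens to 85 mm and grips with 20 to 120 N. Pads are 22 mm wide; open, the fingers measure 114 mm over their backs; the gripper's body (76 mm by 85 mm) begins 54 mm behind the grasp point. The pads swing forward as they close: fully open they stand 13 mm farther back than shut.
Start: joints at [1.086, 0.053, 1.613, -0, 1.476, -0.119], TCP at [0.224, 0.584, 0.231] pointing down, gripper open.
Joint ranges: [-3.01, 3.01], [-1.01, 2.22], [0.06, 2.58], [-1.02, 4.17], [0.09, 2.62], [-3.14, 3.14]. Speed limits (rad/s): [2.57, 2.57, 3.14, 3.14, 3.14, 3.14].

INTERFACE

Orientations are given as a rotation vector (axis times angle).
In Python, from station import ctrl gives the robot as it stands.
- The arm moves only by the tool carry_out, never from a script. Its argument "series" is a list of rows, each a list of 7 numbers: the shift along the world's x, y, z each as a share of 0.025 m, from -1 to 1, then the turn, a rotation vector about the world's x, y, z each as a share of 0.1 rad, from -1 to 1, then the opening, from 0 (shut) to 1 (fully open). A call has 1 to 12 rows; each row shifts and turns the commanded pose from where the row before left it; what a row does not reach is not made up. A row lasts 1/10 s, in which the tool goes at most 50 mm and 8.59 degrees, less where a joint would pass 70% of its speed; a pose out of reach is approached as far as the arm can. A call with a number of a shift or a turn outside -1 to 1 is refused whole. A call with a gripper value outside its range is refused whole. The fingers move at their own pace and stop on an object; "grip_force" is the grip in N (left out, the last holds). Time passes only in rows, so rows that do not move let the fingers close. It gives the time, the measured TCP pose, the force and the opening at its end, in the units of the state.
- ctrl.get_obs(): the state, without advancing time (a new reading comes with each control period).
- ctrl.get_image(name): name is "scene" or "top" or "wrist"; returns a dict with "frame" (384x512x3 uint8, blue, green, red), "fx", "fy", "cx", "cy" (pixels), "R" (3x3) and "t" (3): a world point X has camera coordinates R X + t; the wrist camera has in their place "hand_eye" (4x4, takes a point from camera to tool coordinates, whose origin is the TCP and whose axes are the flange's). Camera axes: x right, y down, z forward; pixel columns grow to the right and rows downward; lengths in m; the calibration is good to about 2 mm. A picture is of the moment at which its call begins: read the wrist's pose just before it. There is no depth.
- ctrl.finish_job(): hands the job in, once; it reports no verdict.
Trained networks look in a picture, given as the dict that the camera call returned (one of the last four; its "shot" number tells which), for a name from the list of things; names that differ only in an ending like _2 or _b are one class to them, and where a whole thing is asked for, a point or a joint stands for the part that bears it (a point fixed in the world has none). Each returns a list of dicts, best first, with "p" (0 to 1); they miss things now and then, are a little off and sometimes report something else, mostly with a low value. They report only what shows in the picture. A call takes as long as a camera call. They do not tell look-alikes from the thing itself.
- ctrl.trace(picture, name): "mask" (384x512 bool, what is visible of it) and "rect" ([left, top, width, height] as shares, 0 to 1, of the picture: columns of its width, rows of its height, round what is visible of it).
- ctrl.mark_of(picture, name): "position" ([column, row] as shares, 0 to 1, of the picture: columns of its width, rows of its height: a listed point, or the origin of a listed thing).
The state is a dict: "t": time; "q": joint angles; "dq": joint speeds; "effort": joint torques, N m; "tool_pos": TCP position; "tool_rot": TCP orientation; "contact_force": force on the tool from outside, world axes, zero at the start; "wrist_torque": the same for the moment, N m; "opening": finger opening in m.
Only numpy, scipy, OpenCV 4.12 (cv2) and the standard library are available. Lean on these libraries where they do the work, as an engineer would, in place of code of your own. Each camera call takes 0.05 s, during which the arm holds its last target.

## Working session

There is one attempt and no reset: what is moved stays moved. The work goes in short steps, Python scripts to look and compute and a tool call to move; the robot and the scene stay as the last step left them, time stands still between calls to the robot, and variables do not carry over. Pictures are saved under pics/ and viewed, and the job is handed in when it is done.

Besides the shell and the picture viewer there is one more tool, called after "Request:" as name(argument=value, ...), one argument or row to a line, values as JSON. carry_out: Moves the arm, as the interface text tells. Shift numbers are shares of 0.025 m and turn numbers shares of 0.1 rad, none past 1 either way. Its arguments: {"type":"object","properties":{"series":{"type":"array"},"grip_force":{"type":"number"}},"required":["series"]}

```bash
mkdir -p pics; ls; cat > h.py <<'E'
import numpy as np, cv2, pickle
from station import ctrl
def ray(im,px):
    d=np.array([(px[0]-im['cx'])/im['fx'],(px[1]-im['cy'])/im['fy'],1.])
    R=np.array(im['R']);t=np.array(im['t'])
    return -R.T@t, R.T@d
def onz(im,px,z):
    c,d=ray(im,px); return c+d*(z-c[2])/d[2]
def proj(im,X):
    p=np.array(im['R'])@np.asarray(X)+np.array(im['t'])
    return np.array([im['fx']*p[0]/p[2]+im['cx'],im['fy']*p[1]/p[2]+im['cy']])
E
python3 - <<'E'
from h import *
o=ctrl.get_obs();print(o['t'],o['tool_pos'],o['tool_rot'],o['opening'])
for n in('scene','top'):
    im=ctrl.get_image(n); pickle.dump(im,open(n+'.pkl','wb')); cv2.imwrite(f'pics/{n}0.png',im['frame'])
    for k in('red_mid','blue_mid','chute_mouth','chute_stop'):
        print(n,k,[(round(r['p'],2),np.round(np.array(r['position'])*[512,384],1)) for r in ctrl.mark_of(im,k)[:4]])
    for k in('red_mid','blue_mid'):
        print(n,k,[(round(r['p'],2),np.round(np.array(r['rect'])*[512,384,512,384])) for r in ctrl.trace(im,k)[:4]])
E
```

```text
pics
0.0 [0.2232706  0.5830814  0.23007083] [-0.5712925  -3.08860038  0.00311558] 0.08497162179898404
scene red_mid [(0.9, array([166.6, 215.1])), (0.85, array([181.9, 184.7])), (0.84, array([145.1, 179.3]))]
scene blue_mid [(0.61, array([243.5, 193.2]))]
scene chute_mouth []
scene chute_stop [(0.74, array([302.2, 221.7]))]
scene red_mid [(0.74, array([173., 174.,  18.,  22.])), (0.62, array([135., 167.,  20.,  28.])), (0.59, array([146., 205.,  34.,  19.]))]
scene blue_mid [(0.61, array([227., 182.,  26.,  26.]))]
top red_mid [(0.9, array([337.2, 167.2])), (0.89, array([395.3, 210.9])), (0.59, array([342. , 214.1]))]
top blue_mid [(0.84, array([274.6, 225.1]))]
top chute_mouth [(0.65, array([ 84.3, 216. ]))]
top chute_stop [(0.81, array([195.3, 205.3]))]
top red_mid [(0.93, array([324., 159.,  38.,  18.])), (0.86, array([328., 198.,  37.,  31.])), (0.75, array([379., 189.,  33.,  34.]))]
top blue_mid [(0.81, array([263., 205.,  21.,  33.]))]
```

```bash
python3 -c "
import cv2
for n in('scene','top'):
    a=cv2.imread(f'pics/{n}0.png'); cv2.imwrite(f'pics/{n}0b.png',cv2.resize(a,(800,600),interpolation=cv2.INTER_CUBIC))
a=cv2.imread('pics/top0.png')[140:260,240:430];cv2.imwrite('pics/topz.png',cv2.resize(a,(760,480),interpolation=cv2.INTER_CUBIC))
"
```

```text
(no output)
```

View pics/scene0b.png

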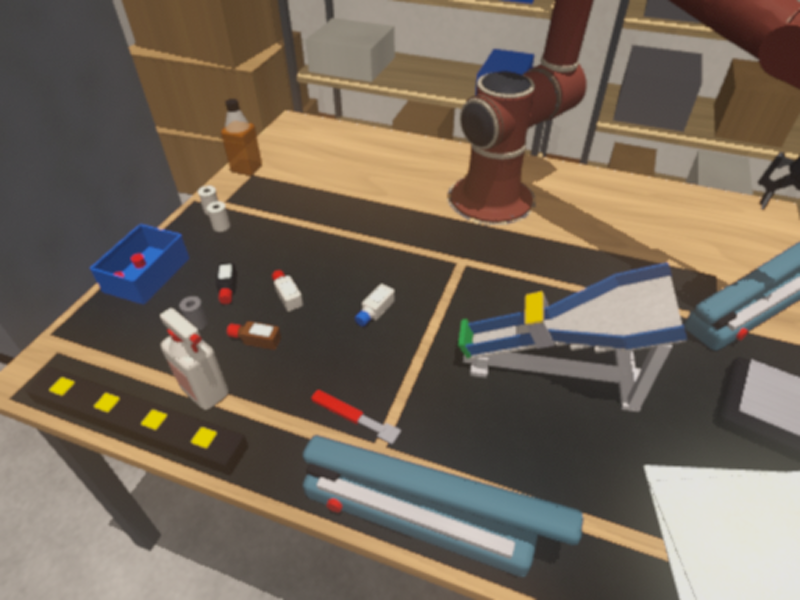

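View pics/top0b.png

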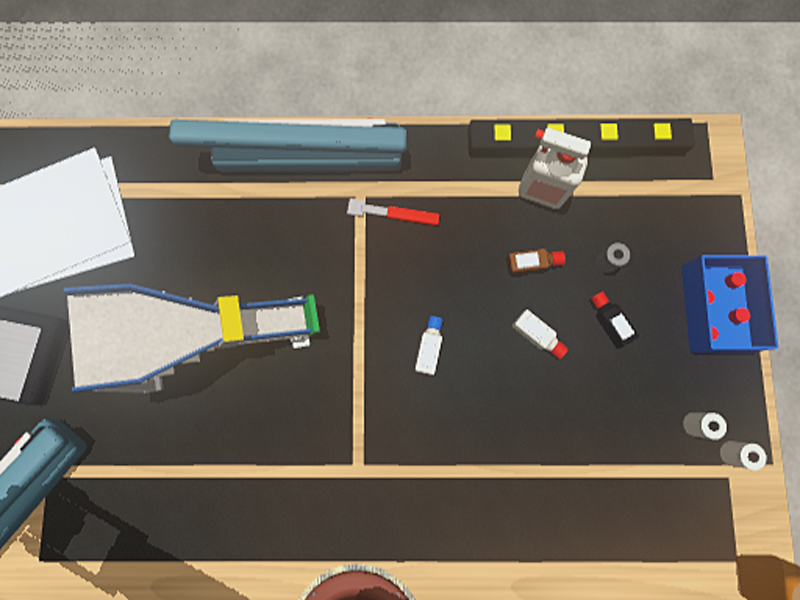

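View pics/topz.png

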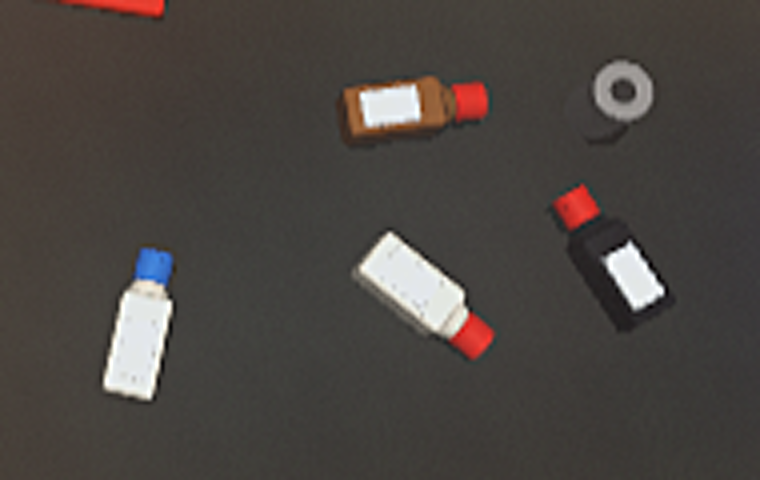

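The top view shows the white red-capped bottle at about (342,214), with its cap end near (360,225). The brown and black look-alikes are at (337,167) and (395,211), and the blue one is at (274,225). The chute mouth is at (84,216) and its stop at (195,205).

```bash
cat >m.py <<'E'
from h import *
from scipy.optimize import least_squares
from scipy.spatial.transform import Rotation as Ro
top=pickle.load(open('top.pkl','rb'));sc=pickle.load(open('scene.pkl','rb'))
# bottle: top seg of white+red in crop
def bottle(cx,cy):
    f=top['frame'].astype(int);b,g,r=f[...,0],f[...,1],f[...,2]
    Y,X=np.mgrid[:384,:512];near=np.hypot(X-cx,Y-cy)<26
    w=near&(b>130)&(g>130)&(r>130); c=near&(((r>140)&(g<100))|((b>140)&(r<100)))
    return w,c,X,Y
for n,(cx,cy) in dict(red=(345,215),blue=(274,222)).items():
    w,c,X,Y=bottle(cx,cy)
    pw=np.array([X[w].mean(),Y[w].mean()]);pc=np.array([X[c].mean(),Y[c].mean()])
    W=onz(top,pw,.03);C=onz(top,pc,.022); a=C-W
    print(n,w.sum(),c.sum(),pw,pc,'W',W,'C',C,'len',np.hypot(*a[:2]),'yaw',np.degrees(np.arctan2(a[1],a[0])))
for im,nm,ps in((top,'top',[(342,214.1),(274.6,225.1)]),(sc,'sc',[(181.9,184.7),(243.5,193.2)])):
    for p in ps: print(nm,onz(im,p,.018))
# chute fit: mouth M, yaw
pm=(84.3,216.);ps=(195.3,205.3);ps2=(302.2,221.7)
def fr(v):
    x,y,z,yaw=v
    xa=np.array([np.cos(yaw)*np.cos(np.radians(27)),np.sin(yaw)*np.cos(np.radians(27)),-np.sin(np.radians(27))])
    ya=np.array([-np.sin(yaw),np.cos(yaw),0]); return np.array([x,y,z]),np.array([xa,ya,np.cross(xa,ya)]).T
def res(v):
    M,R=fr(v);S=M+.285*R[:,0]
    return np.r_[proj(top,M)-pm,proj(top,S)-ps,proj(sc,S)-ps2]
s=least_squares(res,[.5,.4,.2,-1.57]);v=s.x
print('chute',v,np.degrees(v[3]),'res',s.fun); M,R=fr(v);print('stop',M+.285*R[:,0]);print(R)
np.save('chute.npy',v)
for im,n in((top,'top'),(sc,'scene')):
    f=cv2.resize(im['frame'],None,fx=1.5,fy=1.5)
    pts=[(x,sg*w,28) for sg in(1,-1) for x,w in((-75,70),(10,70),(130,23),(285,24))]+[(x,sg*w,0) for sg in(1,-1) for x,w in((-75,70),(10,70),(130,23),(285,24))]+[(130,24,62),(160,24,62),(130,-24,62),(160,-24,62),(285,0,38)]
    for p in pts:
        q=proj(im,M+R@np.array(p)/1000)*1.5
        cv2.circle(f,tuple(int(k) for k in np.round(q)),2,(255,0,255) if p[2] else (0,255,0),-1)
    cv2.imwrite(f'pics/{n}_fit.png',f)
Rt=Ro.from_rotvec(ctrl.get_obs()['tool_rot']).as_matrix();print('tool',Rt.round(3))
E
python3 m.py
```

```text
red 358 68 [343.51117318 210.91061453] [357.94117647 223.58823529] W [ 0.51634389 -0.32143282  0.03      ] C [ 0.48164982 -0.36202078  0.022     ] len 0.05339532903775469 yaw -130.52340485530993
blue 350 65 [274.22857143 224.60571429] [277.93846154 205.98461538] W [ 0.47844477 -0.12797231  0.03      ] C [ 0.53166553 -0.1395077   0.022     ] len 0.05445653920721768 yaw -12.229471083084617
top [ 0.50880874 -0.31983943  0.018     ]
top [ 0.47808863 -0.12966847  0.018     ]
sc [ 0.5096465  -0.33077067  0.018     ]
sc [ 0.47529089 -0.12028153  0.018     ]
chute [ 0.48939583  0.3434853   0.153296   -1.39739399] -80.06477792215694 res [-0.44982221  0.0414196   0.16108764  0.20405925 -0.46633703  0.25659983]
stop [0.53320873 0.09335662 0.02390871]
[[ 0.1537295   0.98500345  0.07832909]
 [-0.8776445   0.17253466 -0.44718221]
 [-0.4539905   0.          0.89100652]]
tool [[-0.934  0.358  0.   ]
 [ 0.358  0.934  0.   ]
 [ 0.     0.    -1.   ]]
```

```bash
python3 -c "
import cv2
a=cv2.imread('pics/top_fit.png')[240:400,0:330];b=cv2.imread('pics/scene_fit.png')[220:400,400:720]
cv2.imwrite('pics/f1.png',cv2.resize(a,None,fx=2.4,fy=2.4));cv2.imwrite('pics/f2.png',cv2.resize(b,None,fx=2.4,fy=2.4))"
```

```text
(no output)
```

View pics/f1.png

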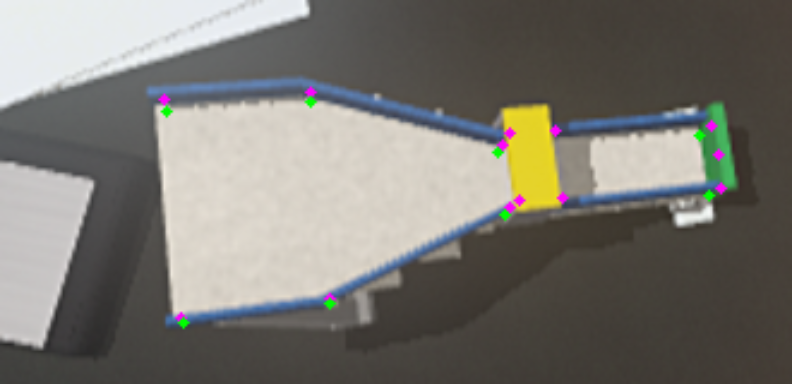

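View pics/f2.png

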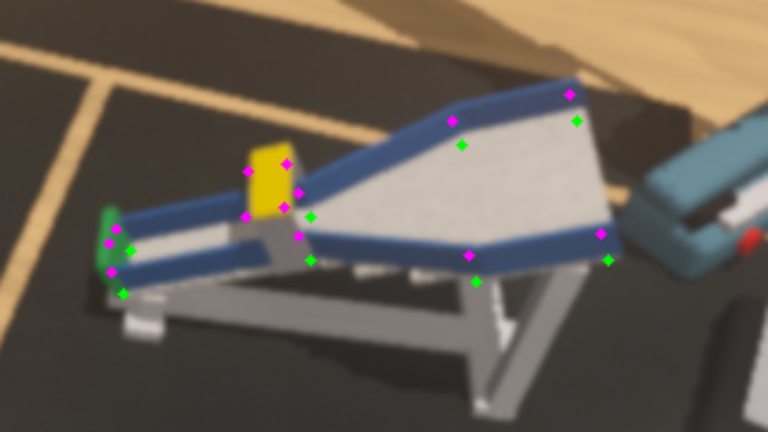

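The overlay shows the chute sitting higher than the first fit and slightly rotated. I'll refit it with hand-picked corners from both views.

```bash
cat >m2.py <<'E'
from h import *
from scipy.optimize import least_squares
top=pickle.load(open('top.pkl','rb'));sc=pickle.load(open('scene.pkl','rb'))
T=[((-75,-70,0),(174,318)),((-75,70,0),(157,106)),((10,70,0),(306,99)),((10,-70,28),(328,297)),((285,24,0),(698,131)),((285,-24,0),(707,184)),
((130,'h',62),(502,107)),((130,'-h',62),(515,210)),((160,'h',62),(547,104)),((160,'-h',62),(562,206))]
S=[((-75,-70,0),(582,106)),((10,-70,0),(466,133)),((-75,-70,28),(577,79)),((10,-70,28),(458,107)),((-75,70,28),(605,226)),((10,70,28),(472,243)),
((130,'h',56),(292,208)),((160,'h',56),(247,217)),((130,'-h',62),(290,145)),((160,'-h',62),(250,153))]
def fr(v):
    x,y,z,yaw=v[:4];p=np.radians(27)
    xa=np.array([np.cos(yaw)*np.cos(p),np.sin(yaw)*np.cos(p),-np.sin(p)])
    ya=np.array([-np.sin(yaw),np.cos(yaw),0]); return np.array([x,y,z]),np.array([xa,ya,np.cross(xa,ya)]).T
def res(v):
    M,R=fr(v);o=[]
    for im,L,off in((top,T,(0,240)),(sc,S,(400,220))):
        for p,q in L:
            y={'h':v[4],'-h':-v[4]}.get(p[1],p[1]); P=M+R@np.array([p[0],y,p[2]])/1000
            o.append(proj(im,P)-(np.array(q)/2.4+off)/1.5)
    return np.concatenate(o)
if __name__=='__main__':
    s=least_squares(res,[.5,.35,.16,-1.45,30],loss='soft_l1',x_scale=[.01,.01,.01,.01,1]);v=s.x
    print(v,np.degrees(v[3]));print(res(v).reshape(-1,2).round(1).tolist())
    M,R=fr(v);print('stop',M+.285*R[:,0]);np.save('chute.npy',v)
    print(proj(top,M),proj(sc,M+.285*R[:,0]))
    print(R.round(3))
E
python3 m2.py
```

```text
[ 0.49046569  0.342888    0.16614943 -1.39184718 34.33663139] -79.7469693733795
[[-0.5, 0.4], [-0.4, -0.3], [-1.6, -0.9], [-1.7, -0.6], [-0.3, -0.7], [-0.3, 1.3], [0.1, 1.2], [0.0, 0.1], [0.1, 1.1], [-0.5, -0.1], [-0.4, 0.5], [-1.0, -0.0], [-0.9, 0.6], [-1.1, 0.1], [0.1, -1.7], [-0.2, 0.1], [-1.0, 1.3], [0.6, 1.0], [-1.0, -0.6], [-0.4, -0.5]]
stop [0.53566533 0.09300619 0.03676214]
[ 81.55243437 215.00903596] [301.76116716 219.75698823]
[[ 0.159  0.984  0.081]
 [-0.877  0.178 -0.447]
 [-0.454  0.     0.891]]
```

Request:
carry_out(
  series=[
    [0.31,-0.98,0.2,0,0,-0.52,1],
    [0.31,-0.98,0.2,0,0,-0.52,1],
    [0.31,-0.98,0.2,0,0,-0.52,1],
    [0.31,-0.98,0.2,0,0,-0.52,1],
    [0.31,-0.98,0.2,0,0,-0.52,1],
    [0.31,-0.98,0.2,0,0,-0.52,1],
    [0.31,-0.98,0.2,0,0,-0.52,1],
    [0.31,-0.98,0.2,0,0,-0.52,1],
    [0.31,-0.98,0.2,0,0,-0.52,1],
    [0.31,-0.98,0.2,0,0,-0.52,1],
    [0.31,-0.98,0.2,0,0,-0.52,1],
    [0.31,-0.98,0.2,0,0,-0.52,1],
  ],
)

```text
t: 1.9
tool_pos: [0.3167, 0.2886, 0.2917]
tool_rot: [1.495, 2.763, 0.001]
contact_force: [0.9, -0.2, 1.0]
opening: 0.0854
```

Request:
carry_out(
  series=[
    [0.31,-0.98,0,0,0,-0.52,1],
    [0.31,-0.98,0,0,0,-0.52,1],
    [0.31,-0.98,0,0,0,-0.52,1],
    [0.31,-0.98,0,0,0,-0.52,1],
    [0.31,-0.98,0,0,0,-0.52,1],
    [0.31,-0.98,0,0,0,-0.52,1],
    [0.31,-0.98,0,0,0,-0.52,1],
    [0.31,-0.98,0,0,0,-0.52,1],
    [0.31,-0.98,0,0,0,-0.52,1],
    [0.31,-0.98,0,0,0,-0.52,1],
    [0.31,-0.98,0,0,0,-0.52,1],
    [0.31,-0.98,0,0,0,-0.52,1],
  ],
)

```text
t: 3.1
tool_pos: [0.4097, -0.0054, 0.2915]
tool_rot: [2.271, 2.17, 0.001]
contact_force: [0.1, 0.1, -0.9]
opening: 0.0855
```

Request:
carry_out(
  series=[
    [0.31,-0.98,-0.3,0,0,-0.52,1],
    [0.31,-0.98,-0.3,0,0,-0.52,1],
    [0.31,-0.98,-0.3,0,0,-0.52,1],
    [0.31,-0.98,-0.3,0,0,-0.52,1],
    [0.31,-0.98,-0.3,0,0,-0.52,1],
    [0.31,-0.98,-0.3,0,0,-0.52,1],
    [0.31,-0.98,-0.3,0,0,-0.52,1],
    [0.31,-0.98,-0.3,0,0,-0.52,1],
    [0.31,-0.98,-0.3,0,0,-0.52,1],
    [0.31,-0.98,-0.3,0,0,-0.52,1],
    [0.31,-0.98,-0.3,0,0,-0.52,1],
    [0.31,-0.98,-0.3,0,0,-0.52,1],
  ],
)

```text
t: 4.3
tool_pos: [0.5028, -0.2994, 0.201]
tool_rot: [2.828, 1.369, 0.0]
contact_force: [0.2, 0.8, -0.4]
opening: 0.0855
```

Request:
carry_out(
  series=[
    [0.3,-0.6,0,0,0,-0.4,1],
    [0,0,0,0,0,0,1],
  ],
)

```text
t: 4.5
tool_pos: [0.5102, -0.3149, 0.2008]
tool_rot: [-2.854, -1.313, 0.001]
contact_force: [-1.1, 0.9, 0.4]
opening: 0.0853
```

```bash
cat >w.py <<'E'
from h import *
from scipy.spatial.transform import Rotation as Ro
import sys
o=ctrl.get_obs();im=ctrl.get_image('wrist')
T=np.eye(4);T[:3,:3]=Ro.from_rotvec(o['tool_rot']).as_matrix();T[:3,3]=o['tool_pos']
X=np.linalg.inv(T@np.array(im['hand_eye']));im['R']=X[:3,:3];im['t']=X[:3,3]
pickle.dump(im,open('w.pkl','wb'));f=im['frame'].copy()
print(o['t'],o['tool_pos'],o['q'],T[:3,:3].round(3).tolist(),o['opening'])
for r in ctrl.mark_of(im,'red_mid'):
    p=np.array(r['position'])*[512,384];print(r['p'],p,onz(im,p,.018))
cv2.imwrite(f'pics/{sys.argv[1]}.png',f)
E
python3 w.py w1
```

```text
4.5 [ 0.51021667 -0.31485995  0.20082882] [-6.76900721e-01  1.35479626e-02  1.70430175e+00 -1.78526158e-04
  1.42419655e+00  3.18208982e-02] [[0.651, 0.759, -0.0], [0.759, -0.651, 0.0], [-0.0, -0.0, -1.0]] 0.08533344064978818
0.97 [266.496  166.1952] [ 0.5206649  -0.31714114  0.018     ]
0.62 [338.7904 243.1104] [ 0.52622249 -0.46567699  0.018     ]
0.57 [347.6992  93.312 ] [ 0.64710363 -0.31239392  0.018     ]
```

View pics/w1.png

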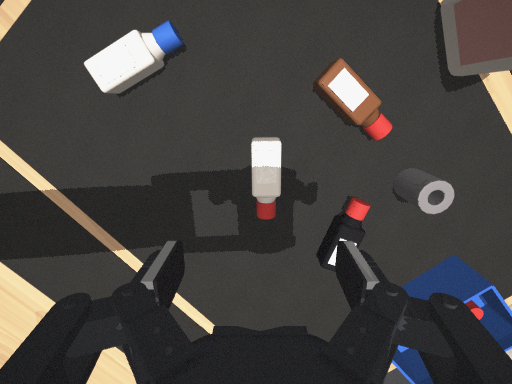

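The wrist view shows the white bottle centred at about (266,167), its base edge at row 138 and its cap end at row 219, nearly aligned with the fingers. The black look-alike at (345,235) is close to the right finger in this view.

```bash
python3 - <<'E'
from h import *
im=pickle.load(open('w.pkl','rb'))
a=im['frame'][120:240,200:420];cv2.imwrite('pics/w1z.png',cv2.resize(a,None,fx=3.6,fy=3.6,interpolation=cv2.INTER_CUBIC))
f=im['frame'].astype(int);b,g,r=f[...,0],f[...,1],f[...,2]
Y,X=np.mgrid[:384,:512];n=np.hypot(X-266,Y-178)<45
m=n&(r>100)&(b>90)&(g>90);c=n&(r>70)&(g<60)&(b<60)
for k in range(134,226,6):
    print(k,[ (X[k][q[k]].min(),X[k][q[k]].max()) for q in(m,c) if q[k].any()])
e=[onz(im,p,z) for p,z in(((266,138),.036),((266,168),.036),((266,196),.036),((266,219),.018))]
print(np.round(e,4)); d=e[2]-e[0];print(np.degrees(np.arctan2(d[1],d[0])),np.hypot(*d[:2]))
print('black',onz(im,(345,235),.03))
E
```

```text
134 []
140 [(np.int64(252), np.int64(280))]
146 [(np.int64(251), np.int64(281))]
152 [(np.int64(251), np.int64(281))]
158 [(np.int64(251), np.int64(281))]
164 [(np.int64(251), np.int64(280))]
170 [(np.int64(252), np.int64(280))]
176 [(np.int64(252), np.int64(280))]
182 [(np.int64(252), np.int64(280))]
188 [(np.int64(252), np.int64(280))]
194 [(np.int64(252), np.int64(280))]
200 [(np.int64(258), np.int64(274)), (np.int64(275), np.int64(275))]
206 [(np.int64(256), np.int64(275))]
212 [(np.int64(257), np.int64(275))]
218 [(np.int64(259), np.int64(272))]
224 []
[[ 0.544  -0.2879  0.036 ]
 [ 0.5212 -0.3149  0.036 ]
 [ 0.4984 -0.3418  0.036 ]
 [ 0.4734 -0.3721  0.018 ]]
-130.21146509609005 0.07060840109332159
black [ 0.54085524 -0.45322794  0.03      ]
```

View pics/w1z.png

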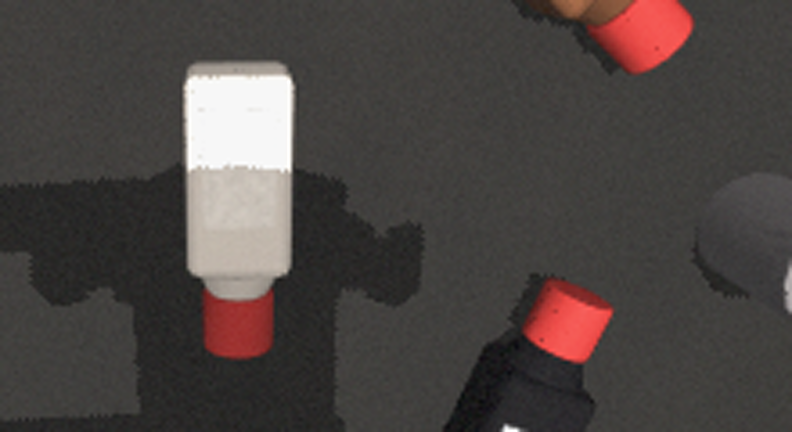

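Request:
carry_out(
  series=[
    [0.2,-0.02,-0.6,0,0,0,1],
    [0.23,-0.01,-0.9,0,0,0,1],
    [0,0,-0.9,0,0,0,1],
    [0,0,-0.9,0,0,0,1],
    [0,0,-0.9,0,0,0,1],
    [0,0,-0.9,0,0,0,1],
    [0,0,-0.9,0,0,0,1],
    [0,0,-0.9,0,0,0,1],
    [0,0,-0.6,0,0,0,1],
    [0,0,-0.3,0,0,0,1],
    [0,0,0,0,0,0,1],
  ],
)

```text
t: 5.7
tool_pos: [0.5201, -0.3132, 0.0051]
tool_rot: [-2.851, -1.315, 0.002]
contact_force: [-0.9, 0.4, -0.4]
opening: 0.0852
```

Request:
carry_out(
  series=[
    [0,0,-0.02,0,0,0,0.2],
    [0,0,0,0,0,0,0.2],
    [0,0,0,0,0,0,0.2],
    [0,0,0,0,0,0,0.2],
    [0,0,0,0,0,0,0.2],
    [0,0,0,0,0,0,0.2],
    [0,0,0,0,0,0,0.2],
  ],
  grip_force=40,
)

```text
t: 6.4
tool_pos: [0.5216, -0.3147, 0.007]
tool_rot: [2.852, 1.314, 0.001]
contact_force: [0.3, 0.0, 6.2]
opening: 0.0353
```

Request:
carry_out(
  series=[
    [0,0,0.3,0,0,0,0.2],
    [0,0,0.8,0,0,0,0.2],
    [0,0,1,0,0,0,0.2],
    [0,0,1,0,0,0,0.2],
    [0,0,1,0,0,0,0.2],
    [0,0,1,0,0,0,0.2],
    [0,0,1,0,0,0,0.2],
    [0,0,1,0,0,0,0.2],
  ],
)

```text
t: 7.2
tool_pos: [0.5202, -0.3136, 0.1836]
tool_rot: [-2.852, -1.314, 0.001]
contact_force: [0.3, -0.2, -1.5]
opening: 0.0354
```

```bash
cat >p.py <<'E'
from h import *
from m2 import fr
from scipy.spatial.transform import Rotation as Ro
import sys
# usage: x y z target of TCP in chute frame (mm), rows
t=np.array([float(a) for a in sys.argv[1:4]])/1000
v=np.load('chute.npy');M,R=fr(v);o=ctrl.get_obs()
G=M+R@t;Rg=np.c_[-R[:,0],R[:,1],-R[:,2]];Rn=Ro.from_rotvec(o['tool_rot']).as_matrix()
rv=Ro.from_matrix(Rg@Rn.T).as_rotvec();d=G-o['tool_pos']
print(o['t'],'goal',G.round(4),'d',d.round(4),'shares',(d/.025).round(2),'rv shares',(rv/.1).round(2),np.linalg.norm(rv),o['opening'],o['q'].round(2) if hasattr(o['q'],'round') else o['q'],'chuteTCP',(R.T@(np.array(o['tool_pos'])-M)).round(4),o['contact_force'])
E
python3 p.py -20 0 90; python3 w.py w2
```

```text
7.2 goal [0.4946 0.3202 0.2554] d [-0.0256  0.6338  0.0718] shares [-1.02 25.35  2.87] rv shares [ 4.7  -1.29  8.69] 0.995783623003557 0.03536661978178225 [-0.67  0.05  1.7   0.    1.4   0.04] chuteTCP [ 0.5724 -0.0876  0.3113] [ 0.33579966 -0.23122932 -1.52469468]
7.2 [ 0.52017851 -0.31360926  0.18364127] [-6.65013506e-01  4.57795339e-02  1.70067702e+00  1.68876284e-05
  1.39675340e+00  4.19897267e-02] [[0.65, 0.76, -0.001], [0.76, -0.65, 0.001], [-0.0, -0.002, -1.0]] 0.03536661978178225
0.63 [336.1792 255.5136] [ 0.5248735 -0.4659707  0.018    ]
0.58 [259.7888 258.2016] [ 0.44480948 -0.40294034  0.018     ]
0.55 [343.6032  99.4944] [ 0.64546912 -0.30995229  0.018     ]
```

View pics/w2.png

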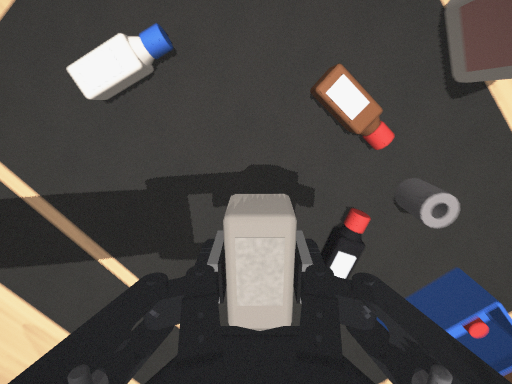

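Request:
carry_out(
  series=[
    [-0.04,0.3,0.5,0.18,-0.05,0.33,0.2],
    [-0.04,0.7,0.5,0.18,-0.05,0.33,0.2],
    [-0.04,1,0.5,0.18,-0.05,0.33,0.2],
    [-0.04,1,0.5,0.18,-0.05,0.33,0.2],
    [-0.04,1,0.5,0.18,-0.05,0.33,0.2],
    [-0.04,1,0.5,0.18,-0.05,0.33,0.2],
    [-0.04,1,0.5,0.18,-0.05,0.33,0.2],
    [-0.04,1,0.5,0.18,-0.05,0.33,0.2],
    [-0.04,1,0.5,0.18,-0.05,0.33,0.2],
    [-0.04,1,0.5,0.18,-0.05,0.33,0.2],
    [-0.04,1,0,0.18,-0.05,0.33,0.2],
    [-0.04,1,0,0.18,-0.05,0.33,0.2],
  ],
)

```text
t: 8.5
tool_pos: [0.5084, -0.0373, 0.3086]
tool_rot: [-2.391, -1.751, -0.216]
contact_force: [0.1, -0.6, -0.3]
opening: 0.0354
```

Request:
carry_out(
  series=[
    [-0.04,1,0,0.18,-0.05,0.33,0.2],
    [-0.04,1,0,0.18,-0.05,0.33,0.2],
    [-0.04,1,0,0.18,-0.05,0.33,0.2],
    [-0.04,1,0,0.18,-0.05,0.33,0.2],
    [-0.04,1,0,0.18,-0.05,0.33,0.2],
    [-0.04,1,0,0.18,-0.05,0.33,0.2],
    [-0.04,1,0,0.18,-0.05,0.33,0.2],
    [-0.04,1,0,0.18,-0.05,0.33,0.2],
    [-0.04,1,0,0.18,-0.05,0.33,0.2],
    [-0.04,1,0,0.18,-0.05,0.33,0.2],
    [-0.04,1,0,0.18,-0.05,0.33,0.2],
    [-0.04,1,0,0.18,-0.05,0.33,0.2],
  ],
)

```text
t: 9.7
tool_pos: [0.4956, 0.2625, 0.3078]
tool_rot: [-1.864, -2.062, -0.398]
contact_force: [0.6, -0.1, -0.8]
opening: 0.0353
```

Request:
carry_out(
  series=[
    [0,0.8,-0.5,0.18,-0.05,0.33,0.2],
    [0,0.3,-0.5,0.18,-0.05,0.33,0.2],
    [0,0,0,0,0,0,0.2],
  ],
)

```text
t: 10.0
tool_pos: [0.4948, 0.289, 0.2793]
tool_rot: [-1.773, -2.1, -0.418]
contact_force: [-1.2, -0.1, -1.6]
opening: 0.0354
```

```bash
python3 p.py -20 0 40; python3 w.py w3; python3 - <<'E'
from h import *
im=ctrl.get_image('scene');cv2.imwrite('pics/s3.png',cv2.resize(im['frame'][100:300,220:512],(800,548),interpolation=cv2.INTER_CUBIC))
E
```

```text
10.0 goal [0.4905 0.3426 0.2109] d [-0.0043  0.0535 -0.0684] shares [-0.17  2.14 -2.74] rv shares [ 0.02 -0.06  0.09] 0.010922490678703474 0.035374887245079485 [ 0.17 -0.15  1.78  0.47  1.52 -0.02] chuteTCP [-0.0034 -0.0053  0.1252] [-1.23116539 -0.068679   -1.62029085]
10.0 [0.49480236 0.28901896 0.27925868] [ 0.17050949 -0.1537229   1.78264125  0.47090544  1.52382875 -0.02304096] [[-0.148, 0.986, -0.082], [0.879, 0.169, 0.446], [0.453, -0.006, -0.891]] 0.035374887245079485
0.85 [259.0208 258.7008] [0.50063456 0.25205619 0.018     ]
```

View pics/w3.png

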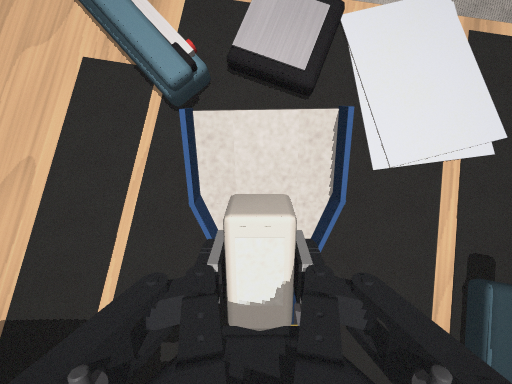

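View pics/s3.png

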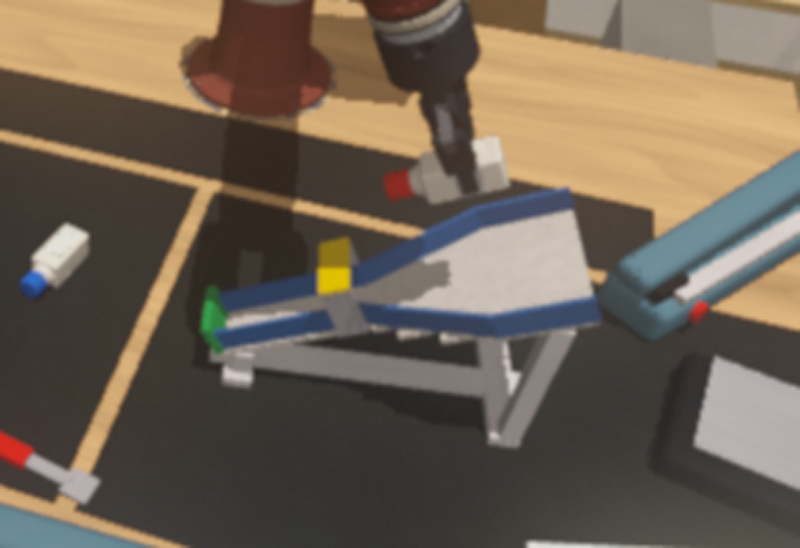

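The bottle is held straight above the mouth with its cap downhill. In the wrist view the uphill floor edge is at row 110, columns 193–340. I'll check the chute model against this view.

```bash
python3 - <<'E'
from h import *
from m2 import fr
im=pickle.load(open('w.pkl','rb'));M,R=fr(np.load('chute.npy'))
f=cv2.resize(im['frame'],None,fx=1.5,fy=1.5)
for p in [(x,s*70,z) for x in(-75,10) for s in(1,-1) for z in(0,28)]:
    q=proj(im,M+R@np.array(p)/1000);print(p,q.round(1));cv2.circle(f,tuple(int(k) for k in q*1.5),3,(255,0,255) if p[2] else (0,255,0),1)
cv2.imwrite('pics/w3f.png',f[120:400,220:580])
a=f[120:400,220:580];cv2.imwrite('pics/w3f.png',cv2.resize(a,None,fx=2.1,fy=2.1))
E
```

```text
(-75, 70, 0) [335.1 110.8]
(-75, 70, 28) [343.8 112. ]
(-75, -70, 0) [190.3 112.4]
(-75, -70, 28) [182.3 113.8]
(10, 70, 0) [328.8 193.7]
(10, 70, 28) [335.9 203.4]
(10, -70, 0) [197.7 195.1]
(10, -70, 28) [191.4 204.9]
```

View pics/w3f.png

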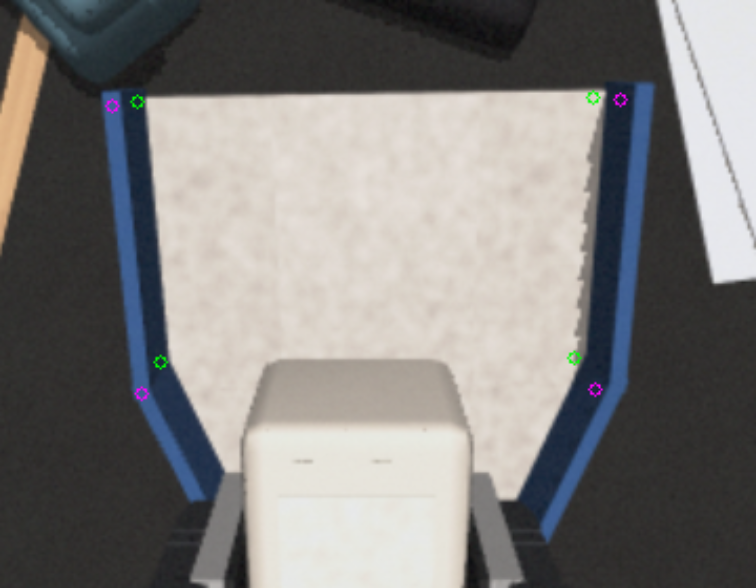

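Request:
carry_out(
  series=[
    [0,0.54,-0.68,0,0,0.05,0.2],
    [0,0.54,-0.68,0,0,0.05,0.2],
    [0,0.54,-0.68,0,0,0,0.2],
    [-0.04,0.54,-0.7,0,0,0,0.2],
    [-0.02,0.12,-0.25,0,0,0,0.2],
    [-0.02,0.12,-0.25,0,0,0,0.2],
    [-0.02,0.12,-0.25,0,0,0,0.2],
    [-0.02,0.12,-0.25,0,0,0,0.2],
    [0,0,0,0,0,0,0.2],
  ],
)

```text
t: 11.05
tool_pos: [0.4935, 0.3542, 0.1891]
tool_rot: [-1.765, -2.109, -0.422]
contact_force: [-0.6, -0.2, -0.8]
opening: 0.035
```

```bash
python3 p.py -20 3 6;  python3 w.py w4; python3 - <<'E'
from h import *
im=ctrl.get_image('scene');cv2.imwrite('pics/s4.png',cv2.resize(im['frame'][120:270,280:480],(800,600),interpolation=cv2.INTER_CUBIC))
E
```

```text
11.05 goal [0.4907 0.3583 0.1806] d [-0.0028  0.004  -0.0085] shares [-0.11  0.16 -0.34] rv shares [ 0.01 -0.    0.02] 0.0017952828630524713 0.034961628902573136 [ 0.29 -0.03  1.82  0.48  1.33 -0.  ] chuteTCP [-0.0199  0.005   0.0156] [-0.5579633  -0.22865654 -0.8218457 ]
11.05 [0.49350788 0.35422971 0.18912447] [ 0.28684297 -0.03450994  1.82423461  0.48284467  1.32687467 -0.00332873] [[-0.157, 0.984, -0.08], [0.877, 0.177, 0.446], [0.453, -0.0, -0.891]] 0.034961628902573136
```

View pics/s4.png

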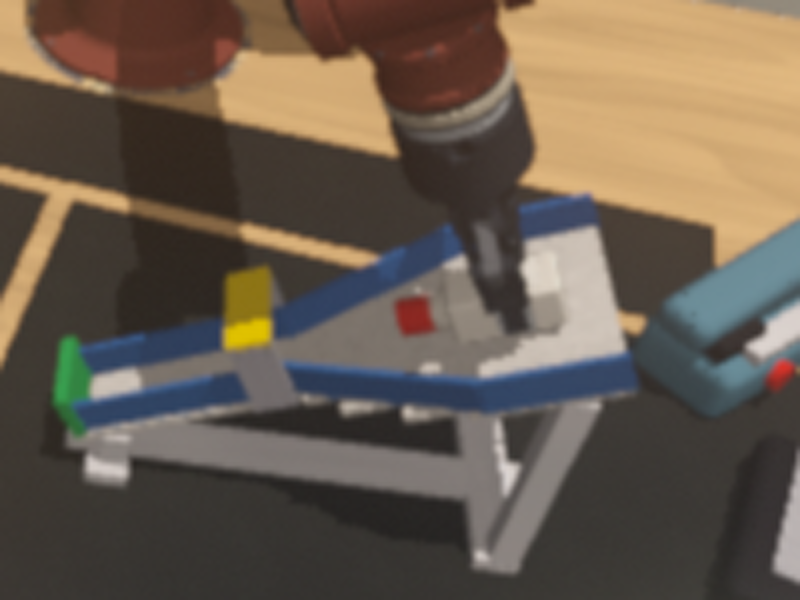

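View pics/w4.png

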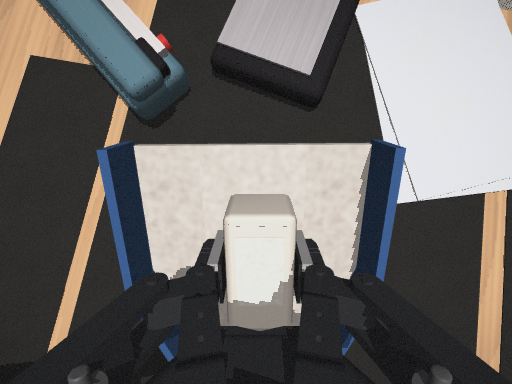

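The bottle is inside the mouth with its cap downhill, about 9 mm above the floor. I'll lower the rest gently.

Request:
carry_out(
  series=[
    [-0.03,0.06,-0.12,0,0,0,0.2],
    [-0.03,0.06,-0.12,0,0,0,0.2],
    [0,0,0,0,0,0,0.2],
  ],
)

```text
t: 11.5
tool_pos: [0.4922, 0.3575, 0.1837]
tool_rot: [-1.764, -2.109, -0.424]
contact_force: [0.0, -0.2, -0.7]
opening: 0.0355
```

Request:
carry_out(
  series=[
    [-0.01,0.04,-0.08,0,0,0,0.2],
    [0,0,0,0,0,0,0.2],
  ],
)

```text
t: 11.7
tool_pos: [0.493, 0.3581, 0.1838]
tool_rot: [-1.764, -2.111, -0.426]
contact_force: [-0.4, -4.5, 5.8]
opening: 0.0355
```

```bash
python3 p.py -20 3 6
```

```text
11.7 goal [0.4907 0.3583 0.1806] d [-0.0023  0.0001 -0.0032] shares [-0.09  0.01 -0.13] rv shares [0.   0.03 0.01] 0.0033301343357577265 0.0355108498405289 [ 0.29 -0.03  1.83  0.48  1.31 -0.  ] chuteTCP [-0.021   0.0053  0.0091] [-0.42428662 -4.48310125  5.82130206]
```

It touches the floor with about 7 N along the floor normal, so I'm releasing it.

Request:
carry_out(
  series=[
    [0,0,0,0,0,0,0.8],
    [0,0,0,0,0,0,0.8],
    [0,0,0,0,0,0,0.8],
    [0,0,0,0,0,0,0.8],
    [0,0,0,0,0,0,0.8],
    [0,0,0,0,0,0,0.8],
  ],
)

```text
t: 12.3
tool_pos: [0.4919, 0.3584, 0.1816]
tool_rot: [-1.764, -2.109, -0.423]
contact_force: [0.3, 0.1, -0.0]
opening: 0.0682
```

```bash
cat >s.py <<'E'
from h import *
import sys
o=ctrl.get_obs();print(o['t'],o['opening'],o['contact_force'])
im=ctrl.get_image('scene');pickle.dump(im,open('scene2.pkl','wb'));a=cv2.resize(im['frame'][120:270,230:480],(800,480),interpolation=cv2.INTER_CUBIC)
im=ctrl.get_image('top');pickle.dump(im,open('top2.pkl','wb'));b=cv2.resize(im['frame'][160:270,0:300],(800,293),interpolation=cv2.INTER_CUBIC)
cv2.imwrite(f'pics/{sys.argv[1]}.png',a);cv2.imwrite(f'pics/{sys.argv[1]}t.png',b)
E
python3 s.py s5
```

```text
12.3 0.06818451874700862 [ 0.25630184  0.09446735 -0.00706471]
```

View pics/s5.png

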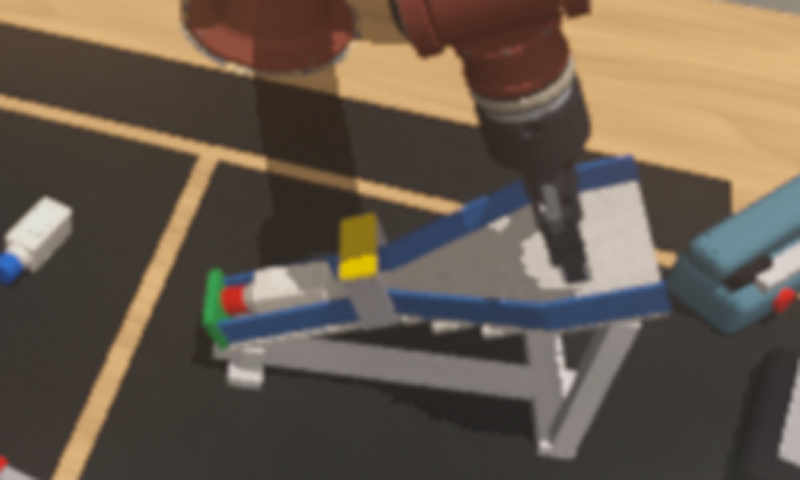

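View pics/s5t.png

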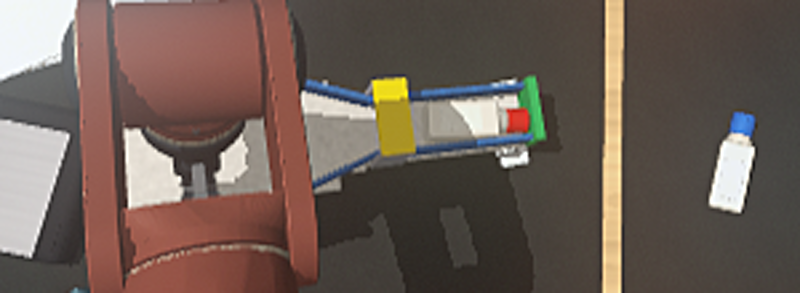

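The bottle lies in the lane with its red cap against the green stop, at about (234,300) in the scene crop, and the blue bottle is untouched. I'll retreat along the floor normal and check that it stays at rest.

Request:
carry_out(
  series=[
    [0.08,-0.4,0.8,0,0,0,0.8],
    [0.08,-0.4,0.8,0,0,0,0.8],
    [0.08,-0.4,0.8,0,0,0,0.8],
    [0.08,-0.4,0.8,0,0,0,0.8],
    [0,0,0,0,0,0,0.8],
    [0,0,0,0,0,0,0.8],
  ],
)

```text
t: 13.0
tool_pos: [0.5002, 0.3184, 0.2617]
tool_rot: [-1.765, -2.109, -0.424]
contact_force: [0.4, 0.7, -0.3]
opening: 0.0683
```

```bash
python3 s.py s6; python3 - <<'E'
from h import *
from m2 import fr
M,R=fr(np.load('chute.npy'));M=M+.003*R[:,1]
for n in('top','scene'):
    im=pickle.load(open(n+'2.pkl','rb'))
    f=im['frame'].astype(int)
    S=M+.285*R[:,0]
    q=proj(im,S+R@np.array([-.011,0,.03]));print(n,'pred cap px',q)
    b,g,r=f[...,0],f[...,1],f[...,2];Y,X=np.mgrid[:384,:512];m=(np.hypot(X-q[0],Y-q[1])<14)&(r>120)&(g<70)
    print(m.sum(),X[m].mean(),Y[m].mean())
    try:
        old=pickle.load(open(n+'.pkl','rb'));
        print('blue diff',np.abs(f-old['frame'])[*(slice(205,240),slice(262,285)) if n=='top' else (slice(180,210),slice(225,255))].mean())
    except Exception as e: print(e)
E
```

```text
13.0 0.06828420531247058 [ 0.38190431  0.65353146 -0.33942596]
top pred cap px [194.07348009 200.95488279]
62 193.66129032258064 204.67741935483872
blue diff 9.212836438923395
scene pred cap px [301.27351642 213.34262385]
46 302.60869565217394 213.7826086956522
blue diff 0.7262962962962963
```

View pics/s6t.png

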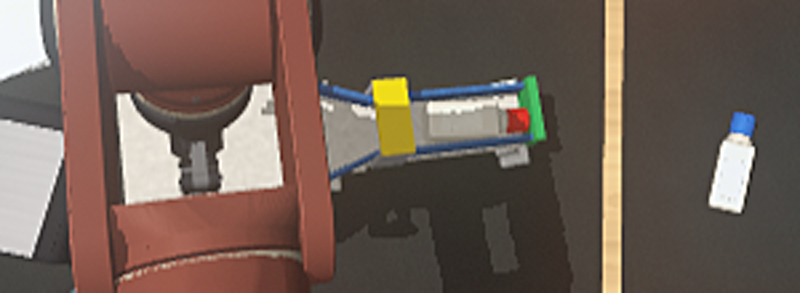

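View pics/s6.png

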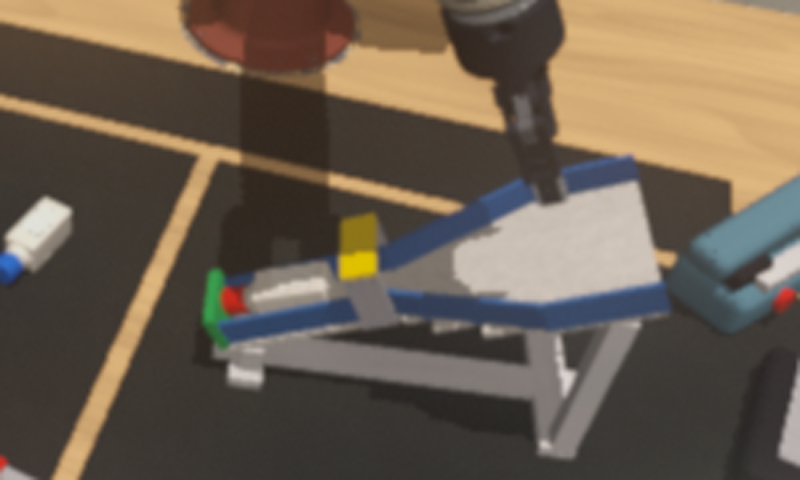

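The bottle is at rest, with its cap against the stop and its axis along the lane. Both pictures of it match.

```bash
python3 -c "
from station import ctrl
print(ctrl.finish_job())"
```

```text
the job is handed in; nothing more can be done
None
```

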